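Clamp the robot chassis in the assembly fixture

TASK

A small robot chassis lies in the nest of the assembly fixture, ready to be screwed. With a finger, push the swing strap (it has an upright tab for this) over the chassis until it is fully home against its stop; after that push the raised cam lever all the way down to lock it. Only push: leave the chassis lying in its nest, do not ram or squeeze the clamp parts, and leave everything else on the bench where it is.

Things in the scene. Friction and masses are not known exactly. Their poses are not given: they have to be found in the camera images.
- fixture: Fixed clamping fixture: aluminium base plate 170 (x) by 250 (y) by 12 mm; z up, x roughly away from the robot. Origin on the bench under the nest; the plate spans y -135 to +115 mm. Strap pivot at (0, +80) mm, lever hinge at (0, -70) mm. Low black nest blocks (26 mm above the bench) surround the chassis. Steel stop upright, 12 by 32 mm, 82 mm high, at (+20, -70) mm.
- strap (a joint): Swing of the clamp strap about its vertical pivot, rad. 0 = fully home: it points along the fixture's -y across the chassis, its end under the cam, against the stop upright. Grows as it opens, clockwise seen from above, towards the fixture's -x (1.57 = pointing along -x); end of travel 1.9. About 1.3 N at the tab moves it; it stays where left.
- strap_pivot (a point): Point on the strap's vertical pivot axis, 51 mm above the bench (mid-thickness of the strap). Axes turn with the strap: the strap points along this frame's -y; pushing towards this frame's +x closes it.
- strap_tab (a point): Middle of the strap's upright steel tab, 95 mm from the pivot axis, 71 mm above the bench. Tab 36 mm long (along the strap), 8 mm thick, from 56 to 86 mm above the bench. The strap is a steel bar 24 mm wide, 10 mm thick (46 to 56 mm above the bench), 165 mm from pivot to end; pivot nut 20 mm across, to 64 mm. Axes as strap_pivot: push the tab's -x face.
- lever (a joint): Cam lever angle, rad: 0 = raised (the lever rises at 50 degrees above level towards the fixture's -y), grows as it is pushed down, 0.873 = all the way down (level, pointing along the fixture's -y, at a firm end stop). Stiff: about 4 N across the grip moves it; it stays where left.
- lever_hinge (a point): Point on the lever's level hinge axis, which runs along the fixture's x; 70 mm above the bench, above the strap's end when the strap is home.
- lever_grip (a point): Middle of the lever's round black grip, 70 mm from the hinge axis. The grip is 16 mm in diameter and 46 mm long, spanning 44 to 90 mm from the hinge axis. About 124 mm above the bench when fully raised, 70 mm when down.
- chassis: Loose blue sheet-metal chassis 130 by 78 mm, 26 mm high with motors and board on its deck, lying in the nest 12 mm above the bench (its highest parts 38 mm above the bench). Origin at the centre of its underside, long side along the fixture's x.
- bin: Loose grey open parts bin, 160 by 110 by 75 mm high, origin at the centre of its underside. Leave alone.
- screwdriver: Loose screwdriver lying on the bench beyond the fixture, 170 mm long, lying along its x. Leave alone.
- wheel: Loose black wheel lying flat, 64 mm across, about 20 mm high, origin at the centre of its underside. Leave alone.
- sensor: Loose white rounded sensor module, 50 by 35 by 22 mm, origin at the centre of its underside. Leave alone.
There are look-alikes about, which are no part of the job. Of the things that look like the chassis, the larger one is meant.

How it is judged (in metres and radians):
On the way, in this order (a step that is already met when the one before it is completed fails the run):
1. the strap is swung home over the chassis while the lever is still raised (value of joint strap below 0.05 rad and value of joint lever below 0.45 rad), for 0.2 s.
2. the cam lever is pushed all the way down with the strap home (value of joint lever above 0.79 rad and value of joint strap below 0.05 rad), for 0.2 s.
At the end, for the whole second after the job is handed in: The strap is within 0.05 rad (about 8 mm at its end) of its stop, the cam lever is within about 0.08 rad of fully down, the chassis lies still in its nest within 8 mm of where it was and not raised more than 4 mm, and the bystanders are within 20 mm of where they were (all of step 2 and z of chassis in the frame of fixture below 0.016 m and distance of chassis from where it was at the start of the episode below 0.008 m and linear speed of chassis below 0.02 m/s and distance of each of bin, screwdriver, wheel, sensor from where it was at the start of the episode below 0.02 m); the robot touches nothing.
It fails at once if the lever is pushed down before the strap is home (value of joint lever above 0.45 rad and value of joint strap above 0.12 rad).
It fails at once if the chassis is lifted or shoved out of its nest (distance of chassis from where it was at the start of the episode above 0.012 m or z of chassis in the frame of fixture above 0.02 m).
It fails at once if the strap or the lever is rammed or squeezed (over 45 N) (contact force between the fingers and strap above 45 N or contact force between the fingers and lever above 45 N).
It fails at once if the bin, screwdriver, wheel or sensor module is moved or lifted (distance of any of bin, screwdriver, wheel, sensor from where it was at the start of the episode above 0.02 m).
It also fails if it takes over 48 s, if anything falls off the work surface, if the arm or the gripper's body presses on something with over 40 N, if the wrist force passes 120 N, or if a joint passes its speed limit or range.

ROBOT

A 7-joint arm with a two-finger parallel gripper is mounted at the origin on the work surface. World frame = base frame: x ahead of the robot, y to its left, z up, the work surface at z = 0. Lengths are in m, angles in degrees, forces in N, time in s.
With the tool pointing down it reaches from about 0.425 to 0.925 m from the base axis. Payload 6.8 kg.
Tool frame: the origin (TCP) lies on the centre line of the jaws, within the pads' length; the fingertips stand 8 mm ahead of it and the grasp point (between the pads) lies 11 mm behind it; z points along the fingers, y is the line along which they close (so a half turn about z gives the same grasp; the last joint's range is limited). The gripper opens to 85 mm and grips with 20 to 120 N. Pads are 22 mm wide; open, the fingers measure 114 mm over their backs; the gripper's body (76 mm by 85 mm) begins 54 mm behind the grasp point. The pads swing forward as they close: fully open they stand 13 mm farther back than shut.
Start: joints at [70.124, 27.33, 1.283, 89.118, -0.659, 63.558, -4.761], TCP at [0.16, -0.656, 0.239] pointing down, gripper open.
Joint ranges: [-169.35, 169.35], [-19.33, 120.38], [-80.79, 83.38], [13.8, 139.57], [-78.32, 258.32], [9.67, 109.79], [-169.56, 169.56]. Speed limits (degrees/s): [136.94, 136.94, 180, 180, 180, 180, 180].

INTERFACE

Orientations are given as [roll, pitch, yaw] about the fixed x, y, z axes, in that order (R = Rz(yaw) Ry(pitch) Rx(roll)).
In Python, from rig import arm gives the robot as it stands. The module is installed in compiled form; this text tells all that it offers.
- The arm moves only by the shell command python3 -m crank 'ROWS' [FORCE]. ROWS is JSON, a list of rows, each an object with "linear": the shift along the tool's x, y, z in m, a list of three; "turn": the turn about the tool's z in rad; "jaw": the opening, from -1 (shut) to 1 (fully open), so that 0 is half open. In form: [{"linear": [dx, dy, dz], "turn": turn, "jaw": jaw}, ...]. A call has 1 to 12 rows; each row is the pose to reach, as a shift and turn from the pose commanded when the call began, along the tool's axes at that moment; what a row does not reach only later rows make up. A row lasts 1/10 s, in which the tool goes at most 50 mm and 8.59 degrees, less where a joint would pass 70% of its speed; a pose out of reach is approached as far as the arm can. A call with a gripper value outside its range is refused whole. The fingers move at their own pace and stop on an object; FORCE is the grip in N (left out, the last holds). Time passes only in rows, so rows that repeat a pose let the fingers close. It gives the time, the measured TCP pose, the force, the opening and the grip force at its end, in the units of the state.
- arm.get_obs(): the state, without advancing time (a new reading comes with each control period).
- arm.get_image(name): name is "scene" or "top" or "wrist"; returns (picture, depth): 384x512x3 uint8, red, green, blue; 384x512 float32, m along the optical axis (not along the pixel's ray), 0 where there is no reading.
- arm.camera_params(name): a dict with "fovy" (degrees; the focal length in pixels is half the picture's height over the tangent of half this angle, whatever the lens; pixels are square), "cx", "cy" (the principal point, pixels), "D" ([k1, k2, p1, p2, k3] as OpenCV has them; the pictures are not rectified), "R" (3x3) and "t" (3): a world point X has camera coordinates R X + t. Camera axes: x right, y down, z forward; pixel columns grow to the right and rows downward; lengths in m; the calibration is good to about 2 mm. A picture is of the moment at which its call begins: read the wrist's pose just before it. camera_params takes no time and is no camera call; for the wrist camera it gives the pose at the moment of the call.
- arm.close_job(): hands the job in; it is judged then, once.
The state is a dict: "t": time; "qpos": joint angles; "dq": joint speeds; "joint_torque": joint torques, N m; "eef_pos": TCP position; "tcp_rot": TCP orientation; "ft_force": force on the tool from outside, world axes, zero at the start; "ft_torque": the same for the moment, N m; "grip_width": opening from 0.0 (shut) to 1.0 (fully open); "finger_force": force on a finger pad.
Only numpy, scipy, OpenCV 4.12 (cv2) and the standard library are available. Lean on these libraries where they do the work, as an engineer would, in place of code of your own. Each camera call takes 0.05 s, during which the arm holds its last target. There are 200 camera calls.

## Working session

There is one attempt and no reset: what is moved stays moved. The work goes in short steps, Python scripts to look and compute and a shell command to move; the robot and the scene stay as the last step left them, time stands still between calls to the robot, and variables do not carry over. Pictures are saved under pics/ and viewed, at most 10 in all, crops included, and the job is handed in when it is done.

```bash
mkdir -p pics; cat > h.py <<'E'
import numpy as np, cv2
from rig import arm
def cam(n):
    p=arm.camera_params(n); f=192/np.tan(np.radians(p["fovy"])/2)
    K=np.array([[f,0,p["cx"]],[0,f,p["cy"]],[0,0,1.]])
    return K,np.array(p["D"],float),np.array(p["R"]),np.array(p["t"])
def world(c,u,v,d):   # pixel+depth -> world
    K,D,R,t=c; n=cv2.undistortPoints(np.array([[[u,v]]],float),K,D)[0,0]
    return R.T@(np.array([n[0],n[1],1])*d-t)
def plane(c,u,v,z):
    K,D,R,t=c; o=-R.T@t; r=world(c,u,v,1)-o
    return o+r*(z-o[2])/r[2]
def proj(c,X):
    K,D,R,t=c; return cv2.projectPoints(np.array([X],float),cv2.Rodrigues(R)[0],t,K,D)[0].reshape(-1,2)
E
python3 - <<'E'
from h import *
for n in("scene","top"):
    c=cam(n); im,d=arm.get_image(n); np.savez(f"{n}.npz",im=im,d=d)
    cv2.imwrite(f"pics/{n}0.png",cv2.resize(im[:,:,::-1],(800,600),interpolation=cv2.INTER_CUBIC)); print(n,c[2].tolist(),c[3],(d>0).mean())
o=arm.get_obs();print(o)
E
```

```text
scene [[0.1877072425788857, 0.9819752799820939, 0.022148150882632767], [0.6103613254182905, -0.09894606309415302, -0.7859190346542038], [-0.7695615917631672, 0.16104106961348835, -0.6179326260853075]] [-0.09856573 -0.27802483  1.40440715] 0.9958140055338541
top [[-0.010461204789433206, -0.9999362346608025, 0.004253211343252164], [-0.9942194208187419, 0.00994667511711813, -0.1069055981740914], [0.10685647599092596, -0.005346986673943938, -0.9942600782855107]] [0.01512819 0.59947542 1.30220766] 0.996368408203125
{'t': 0.1, 'qpos': array([70.12363807, 27.37256848,  1.28022013, 89.1710803 , -0.65884552,
       63.55577042, -4.76355807]), 'dq': array([-0.05343585, -0.12317186, -0.07389046, -0.17124692,  0.02933312,
        0.02590753, -0.06340422]), 'joint_torque': array([ 3.12119068e-03, -5.97772443e+01,  1.61293253e+00, -2.81961286e+01,
        1.27571283e-02,  4.98631343e-03, -1.79442407e-05]), 'eef_pos': array([ 0.15954106, -0.65536303,  0.23841681]), 'tcp_rot': array([-1.79908177e+02,  6.78842683e-03,  1.36815297e+01]), 'ft_force': array([-0.94319185, -0.21149232, -0.94778913]), 'ft_torque': array([-0.06567334,  0.01341114, -0.02637701]), 'finger_force': 0.0, 'grip_width': 0.9980136214375076}
```

View pics/top0.png

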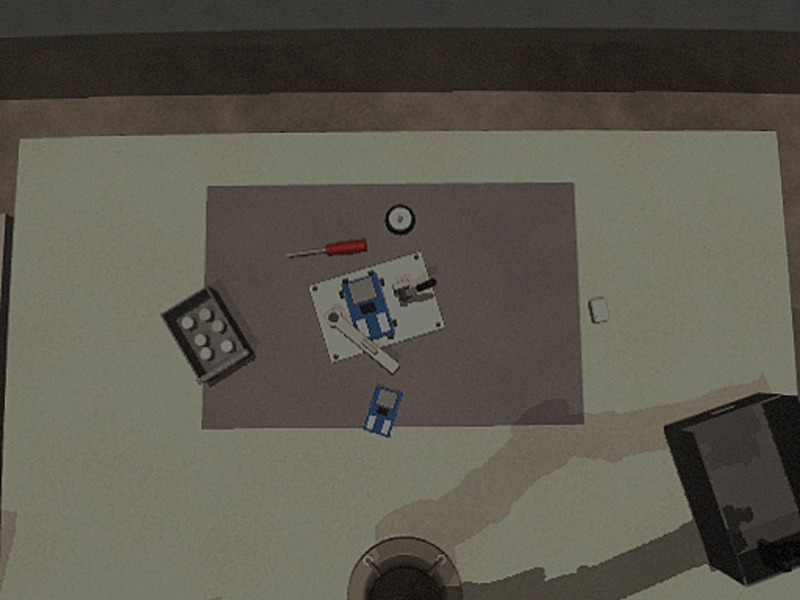

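View pics/scene0.png

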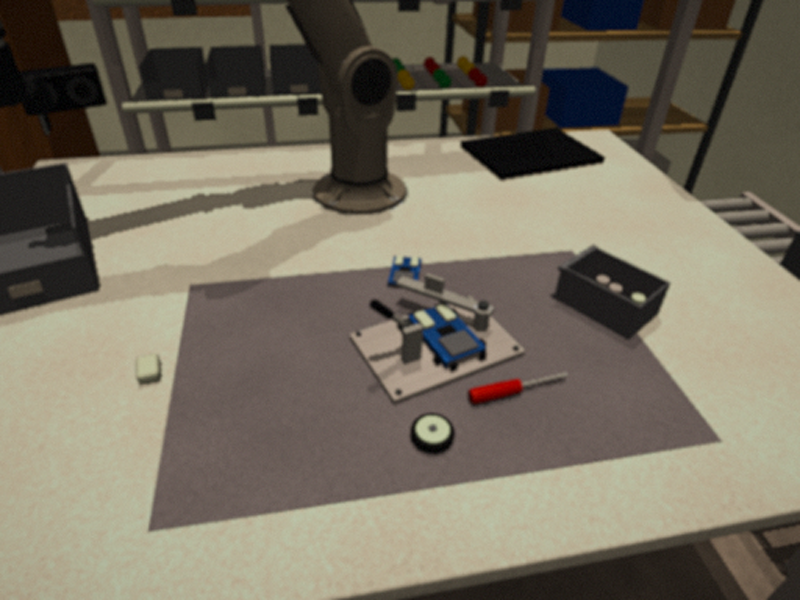

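Top view: the chassis candidates are a large blue one in the fixture nest at (368,305) and a smaller one on the mat at (383,410). The one in the nest is larger and is the one meant. The strap runs from its pivot at (333,317) to its end at (395,368), and the lever grip is at (425,285). The scene view shows the same layout, with the lever raised.

```bash
cat > m.py <<'E'
from h import *
z=np.load("top.npz"); im,d=z["im"],z["d"]; c=cam("top")
crop=im[150:290,180:310,::-1]; a=cv2.resize(crop,None,fx=4.2,fy=4.2,interpolation=cv2.INTER_CUBIC)
cv2.imwrite("pics/crop_top.png",cv2.convertScaleAbs(a,alpha=1.8))
# plate: bright against the mat
g=im.astype(int).sum(2); m=np.zeros(g.shape,np.uint8); m[150:245,185:295]=(g[150:245,185:295]>330)*255
hsv=cv2.cvtColor(im,cv2.COLOR_RGB2HSV)
m=cv2.morphologyEx(m,cv2.MORPH_CLOSE,np.ones((3,3)))
print("plate/mat brightness",g[185,205],g[240,150])
k=np.array([[309,287],[421,251],[445,325],[333,361]])*.64   # from view, 800->512
k=k.astype(np.float32).reshape(-1,1,2)
k=cv2.cornerSubPix(cv2.cvtColor(im,cv2.COLOR_RGB2GRAY),k,(4,4),(-1,-1),(3,50,.01)).reshape(-1,2)
P=np.array([plane(c,*q,.012) for q in k]); print(k,P.round(4).tolist())
print("sides",[np.linalg.norm(P[i]-P[i-3]) for i in range(4)])
# order: (+x,+y),(+x,-y),(-x,-y),(-x,+y)
L=np.array([[.085,.115],[.085,-.135],[-.085,-.135],[-.085,.115]])
yv=(P[0]-P[1]+P[3]-P[2])[:2]; yaw=np.arctan2(-yv[0],yv[1])
R=np.array([[np.cos(yaw),-np.sin(yaw)],[np.sin(yaw),np.cos(yaw)]])
O=(P[:,:2]-L@R.T).mean(0); print("fixture",O,"yaw",np.degrees(yaw),"resid",(P[:,:2]-L@R.T-O).round(4).tolist())
for n,u,v in(("pivot",333,317),("strapend",393,367),("grip",425,285),("stop",405,290)):
    u,v=u*.64,v*.64; dd=d[int(v),int(u)]; X=world(c,u,v,dd); print(n,X.round(4),"fix",(R.T@(X[:2]-O)).round(4))
np.save("fix.npy",[*O,yaw])
E
python3 m.py
```

```text
plate/mat brightness 346 224
[[199.48299 184.76097]
 [266.8955  163.26926]
 [281.53452 207.34459]
 [213.64008 229.13733]] [[0.6271, 0.1863, 0.012], [0.6966, -0.0367, 0.012], [0.5499, -0.0826, 0.012], [0.4811, 0.1397, 0.012]]
sides [np.float64(0.2335752524106252), np.float64(0.15371348957517325), np.float64(0.23273522227470358), np.float64(0.15330784138636716)]
fixture [0.58573106 0.06123319] yaw 17.25911211172706 resid [[-0.0056, -0.01], [-0.0103, 0.0058], [0.0053, 0.0103], [0.0106, -0.0061]]
pivot [0.5624 0.1363 0.0661] fix [0.     0.0786]
strapend [0.4611 0.0166 0.053 ] fix [-0.1323 -0.0057]
grip [ 0.6172 -0.0466  0.1299] fix [-0.0019 -0.1123]
stop [ 0.6144 -0.009   0.0772] fix [ 0.0065 -0.0756]
```

View pics/crop_top.png

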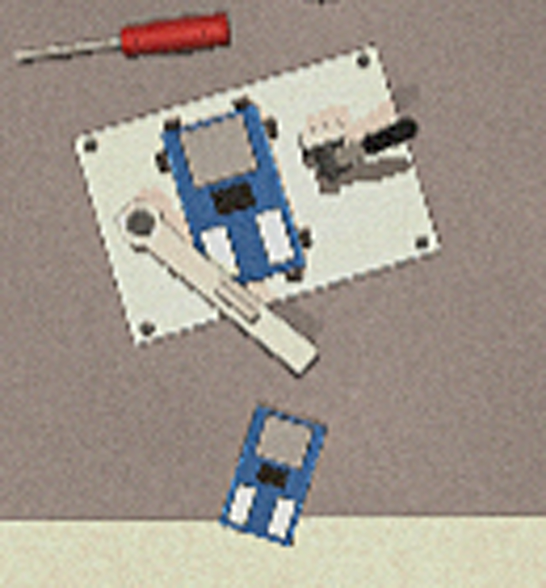

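The crop confirms it: the large blue chassis sits in the nest, the strap is about 57° open, its tab is at crop (238,298) and the lever is raised. Next, move above the start of the push with the jaws shut.

```bash
python3 -m crank '[{"linear":[0.364,-0.225,0],"turn":0,"jaw":-1},{"linear":[0.364,-0.225,0],"turn":0,"jaw":-1},{"linear":[0.364,-0.225,0],"turn":0,"jaw":-1},{"linear":[0.364,-0.225,0],"turn":0,"jaw":-1},{"linear":[0.364,-0.225,0],"turn":0,"jaw":-1},{"linear":[0.364,-0.225,0],"turn":0,"jaw":-1},{"linear":[0.364,-0.225,0],"turn":0,"jaw":-1},{"linear":[0.364,-0.225,0],"turn":0,"jaw":-1},{"linear":[0.364,-0.225,0],"turn":0,"jaw":-1},{"linear":[0.364,-0.225,0],"turn":0,"jaw":-1}]' 20
cat > to.py <<'E'
import sys; from h import *
from scipy.spatial.transform import Rotation as Ro
def to(X,yaw=None):   # world target -> shift along tool axes, turn
    o=arm.get_obs(); R=Ro.from_euler("xyz",o["tcp_rot"],degrees=True).as_matrix()
    y=np.degrees(np.arctan2(R[1,0],R[0,0])); t=0 if yaw is None else -(yaw-y)
    print("shift",(R.T@(np.array(X)-o["eef_pos"])).round(4),"turn",round(np.radians(t),4))
O=np.load("fix.npy"); cs,sn=np.cos(O[2]),np.sin(O[2]); RF=np.array([[cs,-sn],[sn,cs]])
def fw(x,y,z): return np.r_[RF@[x,y]+O[:2],z]
def wf(X): return np.r_[RF.T@(np.array(X[:2])-O[:2]),X[2]]
E
python3 -c "
from to import *
to([.475,.085,.2],-40)"
```

```text
t: 1.1
eef_pos: [0.464, -0.346, 0.239]
tcp_rot: [-179.9, -0.1, 14.2]
ft_force: [0.5, 1.0, -0.1]
grip_width: -0.001
finger_force: 0.0
shift [ 0.1162 -0.4151  0.0401] turn 0.9456
```

```bash
python3 -m crank '[{"linear":[0.116,-0.415,0.04],"turn":0.945,"jaw":-1},{"linear":[0.116,-0.415,0.04],"turn":0.945,"jaw":-1},{"linear":[0.116,-0.415,0.04],"turn":0.945,"jaw":-1},{"linear":[0.116,-0.415,0.04],"turn":0.945,"jaw":-1},{"linear":[0.116,-0.415,0.04],"turn":0.945,"jaw":-1},{"linear":[0.116,-0.415,0.04],"turn":0.945,"jaw":-1},{"linear":[0.116,-0.415,0.04],"turn":0.945,"jaw":-1},{"linear":[0.116,-0.415,0.04],"turn":0.945,"jaw":-1},{"linear":[0.116,-0.415,0.04],"turn":0.945,"jaw":-1},{"linear":[0.116,-0.415,0.04],"turn":0.945,"jaw":-1},{"linear":[0.116,-0.415,0.04],"turn":0.945,"jaw":-1},{"linear":[0.116,-0.415,0.04],"turn":0.945,"jaw":-1}]'
python3 - <<'E'
from to import *
c=cam("wrist"); im,d=arm.get_image("wrist"); np.savez("w1.npz",im=im,d=d)
a=(np.clip(im.astype(float)*1.5,0,255)).astype(np.uint8)
cv2.imwrite("pics/w1.png",cv2.resize(a[:,:,::-1],(800,600)))
import pickle; pickle.dump(c,open("w1.pkl","wb"))
s=1; th=np.radians(57.5)
for r in(0,.077,.095,.113,.165):
    X=fw(-r*np.sin(th),.08-r*np.cos(th),.086 if 0.05<r<.12 else .056); print(r,X.round(4),(proj(c,X)[0]*800/512).round())
E
```

```text
t: 2.3
eef_pos: [0.4746, 0.078, 0.199]
tcp_rot: [179.9, -0.0, -40.5]
ft_force: [-0.6, -0.9, -0.1]
grip_width: -0.001
finger_force: 0.0
0 [0.562  0.1376 0.056 ] [228. 233.]
0.077 [0.5123 0.0789 0.086 ] [357. 244.]
0.095 [0.5006 0.0651 0.086 ] [392. 244.]
0.113 [0.489  0.0514 0.086 ] [427. 244.]
0.165 [0.4554 0.0117 0.056 ] [515. 232.]
```

View pics/w1.png

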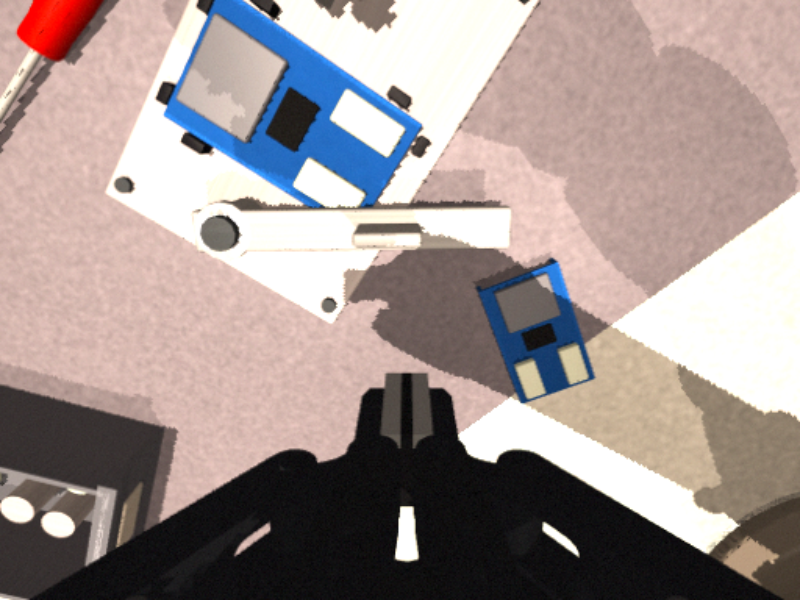

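The wrist view matches the prediction to a few mm: tab at (355–420, 240), strap end at (510, 228), fingers at (407, 380). Now descend behind the tab.

```bash
python3 -m crank '[{"linear":[-0.005,-0.006,0.04],"turn":0,"jaw":-1},{"linear":[-0.005,-0.006,0.08],"turn":0,"jaw":-1},{"linear":[-0.005,-0.006,0.11],"turn":0,"jaw":-1},{"linear":[-0.005,-0.006,0.127],"turn":0,"jaw":-1},{"linear":[-0.005,-0.006,0.127],"turn":0,"jaw":-1},{"linear":[-0.005,-0.006,0.127],"turn":0,"jaw":-1}]'
python3 - <<'E'
from to import *
o=arm.get_obs();p=o["eef_pos"]; X=wf(p); print(X)
# arc: finger centre stays at radius .095 along strap, 15 mm behind centreline
from scipy.spatial.transform import Rotation as Ro
R=Ro.from_euler("xyz",o["tcp_rot"],degrees=True).as_matrix()
y0=np.degrees(np.arctan2(R[1,0],R[0,0]))
for th in(57.5,50,45,40,35,30,25,20,15,10,5,2,0):
    a=np.radians(th); b=.0155
    T=fw(-.095*np.sin(a)-b*np.cos(a), .08-.095*np.cos(a)+b*np.sin(a), p[2])
    print(th,(R.T@(T-p)).round(4),"turn",np.radians(y0-(np.degrees(O[2])-th)).round(3))
E
```

```text
t: 2.95
eef_pos: [0.4751, 0.0859, 0.0726]
tcp_rot: [180.0, -0.0, -40.6]
ft_force: [0.5, -0.3, 0.6]
grip_width: 0.002
finger_force: 0.0
[-0.09830232  0.05636218  0.07264434]
57.5 [ 0.0174 -0.0007  0.    ] turn -0.006
50 [0.0299 0.0004 0.    ] turn -0.137
45 [0.0383 0.0003 0.    ] turn -0.224
40 [ 0.0467 -0.0006  0.    ] turn -0.312
35 [ 0.0549 -0.0022  0.    ] turn -0.399
30 [ 0.063  -0.0046  0.    ] turn -0.486
25 [ 0.0708 -0.0076  0.    ] turn -0.573
20 [ 0.0783 -0.0113  0.    ] turn -0.661
15 [ 0.0855 -0.0156  0.    ] turn -0.748
10 [ 0.0923 -0.0206  0.    ] turn -0.835
5 [ 0.0987 -0.0261  0.    ] turn -0.923
2 [ 0.1022 -0.0297  0.    ] turn -0.975
0 [ 0.1045 -0.0321  0.    ] turn -1.01
```

```bash
python3 -m crank '[{"linear":[0.006,0,0],"turn":0,"jaw":-1},{"linear":[0.010,0,0],"turn":0,"jaw":-1},{"linear":[0.014,0,0],"turn":0,"jaw":-1},{"linear":[0.017,0,0],"turn":0,"jaw":-1},{"linear":[0.020,0,0],"turn":-0.03,"jaw":-1},{"linear":[0.023,0,0],"turn":-0.065,"jaw":-1},{"linear":[0.0265,0,0],"turn":-0.1,"jaw":-1},{"linear":[0.030,0,0],"turn":-0.137,"jaw":-1},{"linear":[0.034,0,0],"turn":-0.18,"jaw":-1},{"linear":[0.038,0,0],"turn":-0.224,"jaw":-1}]'
cat > nxt.py <<'E'
from to import *
import sys
from scipy.spatial.transform import Rotation as Ro
o=arm.get_obs();p=o["eef_pos"];R=Ro.from_euler("xyz",o["tcp_rot"],degrees=True).as_matrix()
y0=np.degrees(np.arctan2(R[1,0],R[0,0])); print(wf(p),y0,np.linalg.norm(o["ft_force"]))
for th in map(float,sys.argv[1:]):
    a=np.radians(th); b=.0155
    T=fw(-.095*np.sin(a)-b*np.cos(a), .08-.095*np.cos(a)+b*np.sin(a), p[2])
    print(th,(R.T@(T-p)).round(4),"turn",np.radians(y0-(np.degrees(O[2])-th)).round(3))
E
python3 nxt.py 40 35 30 25 20 15 10
python3 - <<'E'
from to import *
im,d=arm.get_image("top")
cv2.imwrite("pics/t2.png",cv2.convertScaleAbs(cv2.resize(im[140:290,170:320,::-1],(600,600),interpolation=cv2.INTER_CUBIC),alpha=1.8))
E
```

```text
t: 3.95
eef_pos: [0.5032, 0.0623, 0.0723]
tcp_rot: [179.9, 0.1, -27.5]
ft_force: [-1.0, -0.8, 0.8]
grip_width: -0.002
finger_force: 0.7
[-0.07848241  0.02554705  0.07225668] -27.525716494587304 1.5554119559599227
40.0 [ 0.0098  0.002  -0.    ] turn -0.084
35.0 [ 0.0182  0.0023 -0.    ] turn -0.171
30.0 [ 0.0266  0.0019 -0.    ] turn -0.258
25.0 [ 0.0349  0.0007 -0.    ] turn -0.345
20.0 [ 0.0431 -0.0012 -0.    ] turn -0.433
15.0 [ 0.0511 -0.0038 -0.0001] turn -0.52
10.0 [ 0.0588 -0.0071 -0.0001] turn -0.607
```

View pics/t2.png

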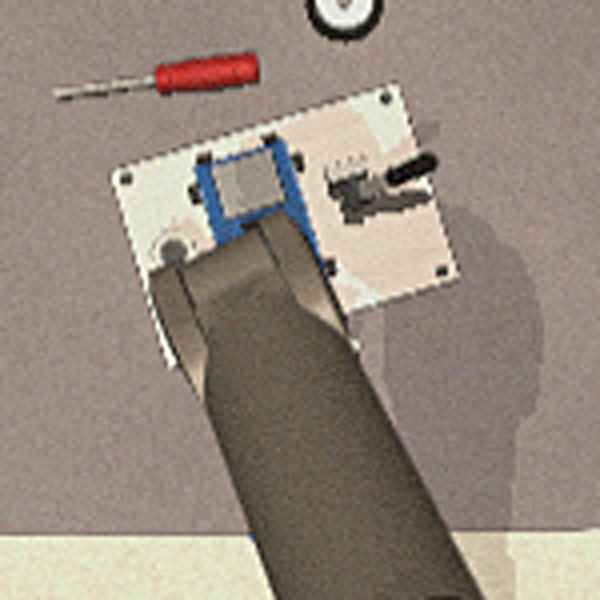

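The arm hides the strap in the top view. The force of about 1.5 N fits a push on the tab, so I'll continue along the arc.

```bash
python3 -m crank '[{"linear":[0.005,0.001,0],"turn":-0.04,"jaw":-1},{"linear":[0.010,0.002,0],"turn":-0.084,"jaw":-1},{"linear":[0.014,0.002,0],"turn":-0.13,"jaw":-1},{"linear":[0.018,0.002,0],"turn":-0.17,"jaw":-1},{"linear":[0.0225,0.002,0],"turn":-0.215,"jaw":-1},{"linear":[0.0265,0.002,0],"turn":-0.26,"jaw":-1},{"linear":[0.031,0.0015,0],"turn":-0.3,"jaw":-1},{"linear":[0.035,0.0005,0],"turn":-0.345,"jaw":-1},{"linear":[0.039,0,0],"turn":-0.39,"jaw":-1},{"linear":[0.043,-0.001,0],"turn":-0.433,"jaw":-1},{"linear":[0.047,-0.0025,0],"turn":-0.476,"jaw":-1},{"linear":[0.051,-0.004,0],"turn":-0.52,"jaw":-1}]'
python3 nxt.py 12 10 8 6 4 2 0 -2
python3 - <<'E'
from to import *
im,d=arm.get_image("wrist")
cv2.imwrite("pics/w3.png",cv2.convertScaleAbs(im[:,:,::-1],alpha=1.5))
E
```

```text
t: 5.2
eef_pos: [0.5503, 0.042, 0.0722]
tcp_rot: [180.0, 0.1, 2.2]
ft_force: [-0.9, -1.4, 0.0]
grip_width: -0.001
finger_force: 0.7
[-0.03952875 -0.00787584  0.07220171] 2.194882647345299 1.613809382265751
12.0 [ 0.0049  0.0006 -0.    ] turn -0.053
10.0 [ 0.0083  0.0009 -0.    ] turn -0.088
8.0 [ 0.0116  0.0011 -0.    ] turn -0.123
6.0 [ 0.015   0.0011 -0.    ] turn -0.158
4.0 [ 0.0184  0.0011 -0.    ] turn -0.193
2.0 [ 0.0217  0.0009 -0.    ] turn -0.228
0.0 [ 0.0251  0.0006 -0.    ] turn -0.263
-2.0 [ 0.0284  0.0002 -0.    ] turn -0.298
```

View pics/w3.png

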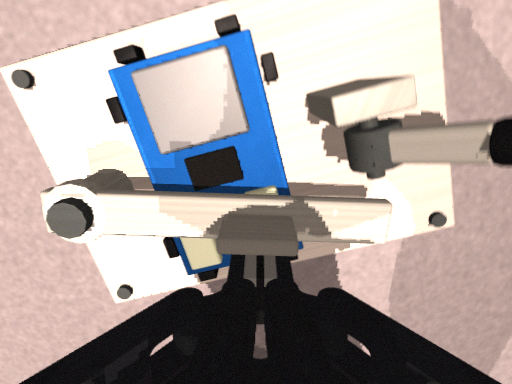

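The strap is about 15° from home, with the fingers at (260,255) flat against the tab and the lever clear at right. Now close slowly to the stop.

```bash
python3 -m crank '[{"linear":[0.0035,0.0005,0],"turn":-0.035,"jaw":-1},{"linear":[0.007,0.001,0],"turn":-0.07,"jaw":-1},{"linear":[0.010,0.001,0],"turn":-0.105,"jaw":-1},{"linear":[0.0125,0.001,0],"turn":-0.13,"jaw":-1},{"linear":[0.015,0.001,0],"turn":-0.158,"jaw":-1},{"linear":[0.017,0.001,0],"turn":-0.18,"jaw":-1},{"linear":[0.0185,0.001,0],"turn":-0.195,"jaw":-1},{"linear":[0.020,0.001,0],"turn":-0.21,"jaw":-1},{"linear":[0.0215,0.001,0],"turn":-0.225,"jaw":-1}]'; python3 nxt.py 2 1 0 -1
```

```text
t: 6.15
eef_pos: [0.5723, 0.0424, 0.0723]
tcp_rot: [180.0, 0.0, 15.1]
ft_force: [-1.0, -1.7, 0.8]
grip_width: 0.002
finger_force: 0.7
[-0.0184033  -0.01405422  0.07229032] 15.11462440560862 2.1443018743007407
2.0 [-0.0004  0.0004  0.    ] turn -0.003
1.0 [ 0.0013  0.0006 -0.    ] turn -0.02
0.0 [ 0.0029  0.0008 -0.    ] turn -0.037
-1.0 [ 0.0046  0.001  -0.    ] turn -0.055
```

```bash
python3 -m crank '[{"linear":[0.001,0.0005,0],"turn":-0.018,"jaw":-1},{"linear":[0.002,0.0005,0],"turn":-0.036,"jaw":-1},{"linear":[0.002,0.0005,0],"turn":-0.036,"jaw":-1}]'; python3 -m crank '[{"linear":[0.0005,0,0],"turn":0,"jaw":-1},{"linear":[0.001,0,0],"turn":0,"jaw":-1},{"linear":[0.001,0,0],"turn":0,"jaw":-1}]'; python3 nxt.py 0
```

```text
t: 6.45
eef_pos: [0.5746, 0.0425, 0.0724]
tcp_rot: [-180.0, -0.0, 17.2]
ft_force: [-2.1, -0.2, -0.1]
grip_width: -0.001
finger_force: 0.4
t: 6.75
eef_pos: [0.5754, 0.0427, 0.0724]
tcp_rot: [180.0, -0.0, 17.1]
ft_force: [-0.7, -0.6, -0.8]
grip_width: 0.004
finger_force: 0.5
[-0.01539089 -0.01460606  0.07235176] 17.115100282751474 1.2115661030762115
0.0 [-0.0001  0.0004  0.    ] turn -0.003
```

```bash
python3 -m crank '[{"linear":[0.0007,0,0],"turn":0,"jaw":-1},{"linear":[0.0015,0,0],"turn":0,"jaw":-1},{"linear":[0.0015,0,0],"turn":0,"jaw":-1}]'; python3 -m crank '[{"linear":[0.0005,0,0],"turn":0,"jaw":-1},{"linear":[0.001,0,0],"turn":0,"jaw":-1},{"linear":[0.001,0,0],"turn":0,"jaw":-1}]'
```

```text
t: 7.05
eef_pos: [0.5769, 0.0432, 0.0723]
tcp_rot: [180.0, -0.0, 17.1]
ft_force: [-0.8, -0.4, 0.1]
grip_width: 0.0
finger_force: 0.5
t: 7.35
eef_pos: [0.5778, 0.0434, 0.0723]
tcp_rot: [180.0, -0.0, 17.1]
ft_force: [-0.1, -1.6, 0.4]
grip_width: -0.0
finger_force: 0.5
```

```bash
python3 -m crank '[{"linear":[0.0005,0,0],"turn":0,"jaw":-1},{"linear":[0.001,0,0],"turn":0,"jaw":-1},{"linear":[0.0015,0,0],"turn":0,"jaw":-1},{"linear":[0.0015,0,0],"turn":0,"jaw":-1}]'
python3 - <<'E'
from to import *
c=cam("wrist"); im,d=arm.get_image("wrist"); a=cv2.convertScaleAbs(im[:,:,::-1],alpha=1.5)
for X in(fw(-.012,.04,.056),fw(-.012,-.085,.056),fw(.012,-.085,.056),fw(.012,.04,.056),fw(.014,-.07,.082)):
    q=proj(c,X)[0]; print(q.round()); cv2.circle(a,tuple(int(i) for i in q.round()),3,(0,0,255),1)
cv2.imwrite("pics/w4.png",a)
E
```

```text
t: 7.75
eef_pos: [0.5784, 0.0436, 0.0722]
tcp_rot: [180.0, 0.1, 17.1]
ft_force: [-5.0, -2.5, 4.0]
grip_width: -0.003
finger_force: 2.6
[160. 245.]
[391. 245.]
[397. 203.]
[155. 204.]
[388. 220.]
```

View pics/w4.png

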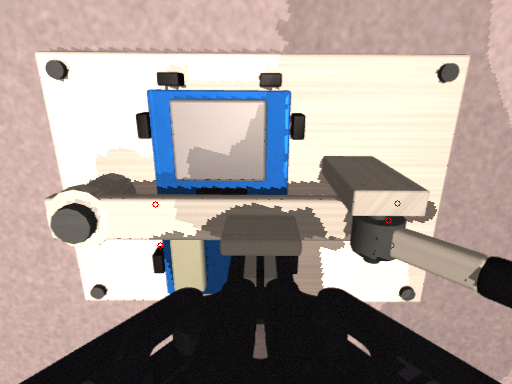

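The strap is level in the view and under the cam, and the force rose to about 7 N, so it is home on its stop. Next: back off, rise, and work out the lever path.

```bash
python3 -m crank '[{"linear":[-0.006,0,0],"turn":0,"jaw":-1},{"linear":[-0.02,0,0],"turn":0,"jaw":-1},{"linear":[-0.02,0,-0.05],"turn":0,"jaw":-1},{"linear":[-0.02,0,-0.10],"turn":0,"jaw":-1},{"linear":[-0.02,0,-0.14],"turn":0,"jaw":-1},{"linear":[-0.02,0,-0.14],"turn":0,"jaw":-1}]'
cat > lev.py <<'E'
from to import *
import sys
from scipy.spatial.transform import Rotation as Ro
o=arm.get_obs();p=o["eef_pos"];R=Ro.from_euler("xyz",o["tcp_rot"],degrees=True).as_matrix()
print(wf(p).round(4),o["ft_force"].round(1))
for ph in map(float,sys.argv[1:]):
    a=np.radians(ph); y=-.07-.068*np.cos(a)+.008*np.sin(a)+.0145; z=.07+.068*np.sin(a)+.008*np.cos(a)+.008
    print(ph,(R.T@(fw(-.001,y,z)-p)).round(4))
E
python3 lev.py 50
python3 - <<'E'
from to import *
# two-view check of lever grip: dark pixels in wrist depth, and top
c=cam("wrist"); im,d=arm.get_image("wrist"); 
q=proj(c,fw(0,-.115,.124))[0]; print("pred grip px",q)
ys,xs=np.where((im.sum(2)<90)&(d>0)); W=np.array([wf(world(c,x,y,d[y,x])) for x,y in zip(xs[::7],ys[::7])])
k=(abs(W[:,0])<.03)&(W[:,1]<-.085)&(W[:,1]>-.16)&(W[:,2]>.06)&(W[:,2]<.17); G=W[k]; print(k.sum(), G.min(0),G.max(0),np.median(G,0)) if k.any() else print("none")
cv2.imwrite("pics/w5.png",cv2.convertScaleAbs(im[:,:,::-1],alpha=1.5))
E
```

```text
t: 8.4
eef_pos: [0.5639, 0.0395, 0.2186]
tcp_rot: [179.9, -0.7, 17.1]
ft_force: [-0.1, 0.5, -0.1]
grip_width: 0.001
finger_force: 0.0
[-0.0273 -0.0143  0.2186] [-0.1  0.5 -0.1]
50.0 [0.0254 0.0785 0.0839]
pred grip px [393.88105312 163.9554873 ]
175 [-0.00534257 -0.12980072  0.10720744] [ 0.00907633 -0.0942042   0.14228644] [ 0.00296954 -0.11144925  0.12722611]
```

View pics/w5.png

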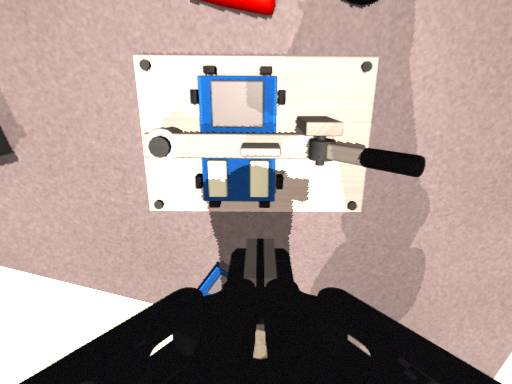

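The strap is level and under the cam with its end at (310,147). The grip at (393,161) matches the prediction, measured at x≈+2 mm and up to 142 mm high. Move above the grip, stopping 20 mm short of contact.

```bash
python3 -m crank '[{"linear":[0.027,0.040,0],"turn":0,"jaw":-1},{"linear":[0.027,0.078,0],"turn":0,"jaw":-1},{"linear":[0.027,0.078,0.03],"turn":0,"jaw":-1},{"linear":[0.027,0.078,0.062],"turn":0,"jaw":-1},{"linear":[0.027,0.078,0.062],"turn":0,"jaw":-1},{"linear":[0.027,0.078,0.062],"turn":0,"jaw":-1}]'; python3 lev.py 50 45 40 35 30 25 20 15 10 5 2 0
```

```text
t: 9.05
eef_pos: [0.6081, -0.0281, 0.1495]
tcp_rot: [-179.9, 0.1, 17.2]
ft_force: [-0.1, 0.4, -0.3]
grip_width: -0.002
finger_force: 0.0
[-0.0052 -0.092   0.1495] [-0.1  0.4 -0.3]
50.0 [0.0042 0.0011 0.0143]
45.0 [0.0042 0.006  0.0177]
40.0 [0.0042 0.0105 0.0216]
35.0 [0.0042 0.0147 0.0259]
30.0 [0.0042 0.0185 0.0305]
25.0 [0.0043 0.0218 0.0355]
20.0 [0.0043 0.0247 0.0407]
15.0 [0.0043 0.0272 0.0461]
10.0 [0.0043 0.0292 0.0518]
5.0 [0.0043 0.0306 0.0576]
2.0 [0.0043 0.0313 0.0611]
0.0 [0.0043 0.0316 0.0634]
```

```bash
python3 -m crank '[{"linear":[0.005,0.001,0.005],"turn":0,"jaw":-1},{"linear":[0.005,0.001,0.009],"turn":0,"jaw":-1},{"linear":[0.005,0.001,0.012],"turn":0,"jaw":-1},{"linear":[0.005,0.003,0.0145],"turn":0,"jaw":-1},{"linear":[0.005,0.006,0.0175],"turn":0,"jaw":-1},{"linear":[0.005,0.0085,0.0195],"turn":0,"jaw":-1},{"linear":[0.005,0.0105,0.0215],"turn":0,"jaw":-1},{"linear":[0.005,0.0125,0.0235],"turn":0,"jaw":-1},{"linear":[0.005,0.0145,0.026],"turn":0,"jaw":-1}]'; python3 lev.py 35 30 25 20 15 10 5 2 0
```

```text
t: 9.95
eef_pos: [0.6182, -0.0413, 0.1247]
tcp_rot: [180.0, -0.0, 17.1]
ft_force: [-0.6, 0.4, 4.6]
grip_width: 0.004
finger_force: 2.0
[ 0.0006 -0.1075  0.1247] [-0.6  0.4  4.6]
35.0 [-0.0016 -0.0009  0.0011]
30.0 [-0.0016  0.0029  0.0058]
25.0 [-0.0016  0.0062  0.0107]
20.0 [-0.0016  0.0091  0.0159]
15.0 [-0.0016  0.0116  0.0214]
10.0 [-0.0016  0.0136  0.027 ]
5.0 [-0.0016  0.015   0.0328]
2.0 [-0.0016  0.0157  0.0363]
0.0 [-0.0016  0.016   0.0387]
```

Contact at 4.6 N and the lever is moving. Continue.

```bash
python3 -m crank '[{"linear":[0,0.001,0.0025],"turn":0,"jaw":-1},{"linear":[0,0.003,0.0055],"turn":0,"jaw":-1},{"linear":[0,0.0045,0.008],"turn":0,"jaw":-1},{"linear":[0,0.006,0.0105],"turn":0,"jaw":-1},{"linear":[0,0.0075,0.013],"turn":0,"jaw":-1},{"linear":[0,0.009,0.016],"turn":0,"jaw":-1},{"linear":[0,0.0105,0.0185],"turn":0,"jaw":-1},{"linear":[0,0.0115,0.021],"turn":0,"jaw":-1},{"linear":[0,0.0125,0.024],"turn":0,"jaw":-1},{"linear":[0,0.0135,0.027],"turn":0,"jaw":-1}]'; python3 lev.py 10 5 2 0
```

```text
t: 10.95
eef_pos: [0.6223, -0.0545, 0.0973]
tcp_rot: [180.0, -0.0, 17.1]
ft_force: [1.9, -1.5, 6.2]
grip_width: 0.0
finger_force: 2.1
[ 0.0006 -0.1213  0.0973] [ 1.9 -1.5  6.2]
10.0 [-0.0016 -0.0002 -0.0004]
5.0 [-0.0016  0.0012  0.0054]
2.0 [-0.0016  0.0019  0.0089]
0.0 [-0.0016  0.0022  0.0113]
```

```bash
python3 -m crank '[{"linear":[0,0.0005,0.002],"turn":0,"jaw":-1},{"linear":[0,0.001,0.004],"turn":0,"jaw":-1},{"linear":[0,0.0015,0.006],"turn":0,"jaw":-1},{"linear":[0,0.002,0.0075],"turn":0,"jaw":-1},{"linear":[0,0.002,0.0085],"turn":0,"jaw":-1},{"linear":[0,0.002,0.0092],"turn":0,"jaw":-1},{"linear":[0,0.002,0.0092],"turn":0,"jaw":-1}]'; python3 -m crank '[{"linear":[0,0,0.0007],"turn":0,"jaw":-1},{"linear":[0,0,0.0012],"turn":0,"jaw":-1},{"linear":[0,0,0.0012],"turn":0,"jaw":-1}]'
```

```text
t: 11.65
eef_pos: [0.6222, -0.0558, 0.0879]
tcp_rot: [-180.0, 0.0, 17.1]
ft_force: [1.3, -1.7, 4.3]
grip_width: -0.003
finger_force: 1.6
t: 11.95
eef_pos: [0.6222, -0.0558, 0.0868]
tcp_rot: [-180.0, 0.0, 17.1]
ft_force: [0.8, -2.4, 3.7]
grip_width: -0.001
finger_force: 1.8
```

```bash
python3 -m crank '[{"linear":[0,0,0.0005],"turn":0,"jaw":-1},{"linear":[0,0,0.001],"turn":0,"jaw":-1},{"linear":[0,0,0.001],"turn":0,"jaw":-1}]'; python3 -m crank '[{"linear":[0,0,0.0005],"turn":0,"jaw":-1},{"linear":[0,0,0.001],"turn":0,"jaw":-1},{"linear":[0,0,0.001],"turn":0,"jaw":-1}]'
```

```text
t: 12.25
eef_pos: [0.6223, -0.0559, 0.086]
tcp_rot: [180.0, 0.0, 17.1]
ft_force: [0.8, -2.9, 4.8]
grip_width: -0.001
finger_force: 2.6
t: 12.55
eef_pos: [0.6224, -0.056, 0.0858]
tcp_rot: [180.0, 0.0, 17.1]
ft_force: [-1.1, -3.8, 11.5]
grip_width: 0.0
finger_force: 5.7
```

It is at the firm end stop: 11.5 N at 86 mm, where level was expected. Lift off and check.

```bash
python3 -m crank '[{"linear":[0,0,-0.01],"turn":0,"jaw":-1},{"linear":[0,0,-0.05],"turn":0,"jaw":-1},{"linear":[0,0,-0.1],"turn":0,"jaw":-1},{"linear":[-0.05,0,-0.14],"turn":0,"jaw":-1},{"linear":[-0.1,0,-0.14],"turn":0,"jaw":-1},{"linear":[-0.1,0,-0.14],"turn":0,"jaw":-1},{"linear":[-0.1,0,-0.14],"turn":0,"jaw":-1}]'
python3 - <<'E'
from to import *
c=cam("wrist"); im,d=arm.get_image("wrist")
ys,xs=np.where((im.sum(2)<120)&(d>0)); W=np.array([wf(world(c,x,y,d[y,x])) for x,y in zip(xs[::3],ys[::3])])
k=(abs(W[:,0])<.025)&(W[:,1]<-.115)&(W[:,1]>-.17)&(W[:,2]>.05)&(W[:,2]<.17);G=W[k]
print(k.sum(),G.min(0).round(4),G.max(0).round(4),"slope z/y",np.polyfit(G[:,1],G[:,2],1) if k.sum()>5 else 0)
cv2.imwrite("pics/w6.png",cv2.convertScaleAbs(im[:,:,::-1],alpha=1.5))
E
```

```text
t: 13.25
eef_pos: [0.5246, -0.0856, 0.2249]
tcp_rot: [180.0, 0.1, 17.1]
ft_force: [0.4, -0.4, -0.1]
grip_width: 0.003
finger_force: 0.0
303 [-0.0066 -0.1587  0.0708] [ 0.0085 -0.1154  0.0798] slope z/y [0.00074465 0.07689696]
```

View pics/w6.png

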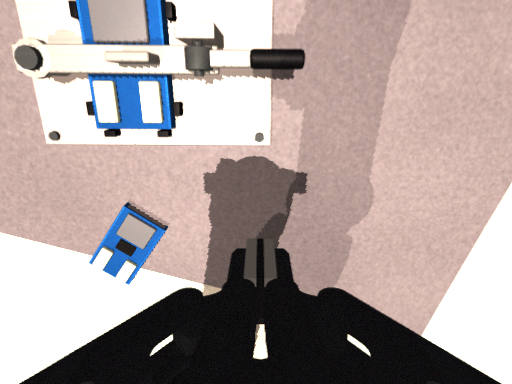

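The lever is level (grip at (277,58), slope about 0), the strap is home, the chassis is in its nest and the arm is clear of everything. Handing in.

```bash
python3 -c "
from rig import arm
print(arm.close_job())"
```

```text
the job is handed in; nothing more can be done
None
```

I pushed the strap home against its stop, then pushed the cam lever fully down; the chassis is still in its nest, and the job is handed in at about 13 s, with no verdict shown.

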